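# Find the full canister by feel and weigh down the gluing press

### The arm

A 7-joint arm with a two-finger parallel gripper is mounted at the origin on the work surface. World frame = base frame: x ahead of the robot, y to its left, z up, the work surface at z = 0. Lengths are in m, angles in rad, forces in N, time in s.
With the tool pointing down it reaches from about 0.4 to 0.85 m from the base axis. Payload 10.4 kg.
Tool frame: the origin (TCP) lies at the very end of the fingers, on their centre line; the grasp point (between the pads) lies 19 mm behind it; z points along the fingers, y is the line along which they close (so a half turn about z gives the same grasp; the last joint's range is limited). The gripper opens to 87 mm and grips with 3 to 60 N. Pads are 19 mm wide; open, the fingers measure 117 mm over their backs; the gripper's body (75 mm by 190 mm) begins 51 mm behind the grasp point.
Start: joints at [1.127, 0.332, -0.065, 1.46, 0.022, 1.35, -0.088], TCP at [0.255, -0.57, 0.223] pointing down, gripper open.
Joint ranges: [-2.6, 2.6], [-0.5, 2.12], [-1.47, 1.34], [0.16, 2.42], [-1.27, 4.41], [0.06, 2.06], [-2.6, 2.6]. Speed limits (rad/s): [2.22, 2.22, 2.79, 2.79, 3.14, 3.14, 3.14].

### API

Orientations are given as a unit quaternion [x, y, z, w].
In Python, from bench import status, camera, order gives the robot as it stands.
- The arm moves only by the tool jog_arm, never from a script. Its argument "plan" is a list of rows, each a list of 7 numbers: the turn, a rotation vector about the tool's x, y, z in rad, then the shift along the tool's x, y, z in mm, then the opening, from -1 (shut) to 1 (fully open). A call has 1 to 12 rows; each row is the pose to reach, as a shift and turn from the pose commanded when the call began, along the tool's axes at that moment; what a row does not reach only later rows make up. A row lasts 1/10 s, in which the tool goes at most 50 mm and 8.59 degrees, less where a joint would pass 70% of its speed; a pose out of reach is approached as far as the arm can. A call with a gripper value outside its range is refused whole. The fingers move at their own pace and stop on an object; "squeeze" is the grip in N (left out, the last holds). Time passes only in rows, so rows that repeat a pose let the fingers close. It gives the time, the measured TCP pose, the force, the opening and the grip force at its end, in the units of the state.
- status.read_state(): the state, without advancing time (a new reading comes with each control period).
- camera(name): name is "scene" or "top" or "wrist"; returns a dict with "image" (420x560x3 uint8, red, green, blue), "z_map" (420x560 float32, m along the optical axis (not along the pixel's ray), 0 where there is no reading), "fx", "fy", "cx", "cy" (pixels), "k1" (the pictures are not rectified: a ray, as slopes to the right and down, at radius r is drawn at 1 + k1 r^2 times it, then the intrinsics apply), "world_from_camera" (4x4, takes a point from camera to world coordinates); the wrist camera has in their place "mount" (4x4, takes a point from camera to tool coordinates, whose origin is the TCP and whose axes are the flange's). Camera axes: x right, y down, z forward; pixel columns grow to the right and rows downward; lengths in m; the calibration is good to about 2 mm. A picture is of the moment at which its call begins: read the wrist's pose just before it.
- order.close_job(): hands the job in; it is judged then, once.
The state is a dict: "time": time; "joint_positions": joint angles; "joint_vel": joint speeds; "joint_torque": joint torques, N m; "ee_pos": TCP position; "eef_rot": TCP orientation; "ft_force": force on the tool from outside, world axes, zero at the start; "torque": the same for the moment, N m; "width": finger opening in m; "grip_force": force on a finger pad.
Only numpy, scipy, OpenCV 4.12 (cv2) and the standard library are available. Lean on these libraries where they do the work, as an engineer would, in place of code of your own. Each camera call takes 0.05 s, during which the arm holds its last target. There are 200 camera calls.

### The job

One of the four look-alike canisters in the sloping caddy is full, the others are nearly empty: find it by feeling their weight. Stand the full one upright in the middle of the gluing press's board so that its weight holds the board fully down, setting it down rather than dropping or ramming it. The three nearly empty ones must end up standing in cells of the caddy, and the other things on the table are to be left where they are.

Things in the scene. Friction and masses are not known exactly. Their poses are not given: they have to be found in the camera images.
- can_a: one of four look-alike closed canisters of bare metal, 44 x 44 mm, 85 mm tall, plus a black round cap 32 mm across, 12 mm high. Origin: centre of its underside; z points up through its cap. At the start it stands in a cell, leaning with the deck. Three are nearly empty (0.14 to 0.18 kg), one is full (0.54 to 0.68 kg): any of the four can be it
- can_b: one of four look-alike closed canisters of bare metal, 44 x 44 mm, 85 mm tall, plus a black round cap 32 mm across, 12 mm high. Origin: centre of its underside; z points up through its cap. At the start it stands in a cell, leaning with the deck. Three are nearly empty (0.14 to 0.18 kg), one is full (0.54 to 0.68 kg): any of the four can be it
- can_c: one of four look-alike closed canisters of bare metal, 44 x 44 mm, 85 mm tall, plus a black round cap 32 mm across, 12 mm high. Origin: centre of its underside; z points up through its cap. At the start it stands in a cell, leaning with the deck. Three are nearly empty (0.14 to 0.18 kg), one is full (0.54 to 0.68 kg): any of the four can be it
- can_d: one of four look-alike closed canisters of bare metal, 44 x 44 mm, 85 mm tall, plus a black round cap 32 mm across, 12 mm high. Origin: centre of its underside; z points up through its cap. At the start it stands in a cell, leaning with the deck. Three are nearly empty (0.14 to 0.18 kg), one is full (0.54 to 0.68 kg): any of the four can be it
- caddy: fixed plywood caddy, 135 mm deep, 372 wide. Origin: on the table, mid-width, 55 mm behind its front edge; x to its back, y along its row of cells. Its handle, 22 mm thick, runs along y right over the canisters: axis at x -50, z 289 mm; at y -176 and 176 tubes lead to x 70, z 200 mm, then straight down. So the gripper must lean in under it from the robot's side
- deck: the caddy's sloping deck, leaning 30 degrees to the robot's side. Origin: middle of its upper face, 50 mm above the table; z square to the deck (up and towards the robot, along the standing canisters), y along the row, x up the slope. Four cells at y -126, -42, 42, 126 mm, each 47 (x) by 48 mm (y) inside, walls 24 mm high
- press: wooden gluing press fixed to the table, base 150 x 150 x 30 mm. Origin: middle of its underside, z up. Two guide posts of 10 mm at x = 0, y = -64 and 64 mm reach 88 mm above the table; a sprung board rides on them
- press_board (a joint): how far the press's board has been pushed down, m: 0 = up, as at the start, 0.014 = fully down against its stop. Springs hold it up; about 3 N on it starts it and about 4 N brings it fully down, so a nearly empty canister does not move it
- board_top (a point): middle of the upper face of the press's grey board (130 mm by 144 mm along y); 71 mm above the table when up, 57 mm when down
- brush: a flat paint brush about 200 mm long lying in front of the caddy; not to be disturbed. Origin: on its underside, near the middle of its length
- offcut: a white block 40 x 70 x 30 mm lying in front of the press; not to be disturbed. Origin: centre of its underside
- mug: a blue mug, 80 mm in diameter, 80 mm tall; not to be disturbed. Origin: centre of its underside
- glue: a white bottle, 60 mm in diameter, 150 mm tall; not to be disturbed. Origin: centre of its underside
- bowl: a white bowl, 100 mm in diameter, 50 mm tall; not to be disturbed. Origin: centre of its underside
- foam_cone: a white cone, 70 mm in diameter, 70 mm tall; not to be disturbed. Origin: centre of its underside
Not all that is in view belongs to the job. Leave any pink look-alike of the can_a alone.

How it is judged:
By the outcome, as a careful person would: the job done as asked, in the order asked, and still so for the second after the job is handed in, with the robot touching nothing.
It also fails if it takes over 72 s, if anything falls off the work surface, if the arm or the gripper's body presses on something with over 40 N, if the wrist force passes 120 N, or if a joint passes its speed limit or range.

## Working session

There is one attempt and no reset: what is moved stays moved. The work goes in short steps, Python scripts to look and compute and a tool call to move; the robot and the scene stay as the last step left them, time stands still between calls to the robot, and variables do not carry over. Pictures are saved under pics/ and viewed, at most 10 in all, crops included, and the job is handed in when it is done.

Besides the shell and the picture viewer there is one more tool, called after "Request:" by a JSON object that holds its "fn" and its "kwargs", one argument or row to a line. jog_arm: Moves the arm, as the interface text tells. Its arguments: {"type":"object","properties":{"plan":{"type":"array"},"squeeze":{"type":"number"}},"required":["plan"]}

```bash
mkdir -p pics; ls; cat > h.py <<'E'
import numpy as np, cv2
from bench import status, camera, order
from scipy.spatial.transform import Rotation as R
def cloud(c):
    h,w=c['z_map'].shape
    u,v=np.meshgrid(np.arange(w),np.arange(h))
    K=np.array([[c['fx'],0,c['cx']],[0,c['fy'],c['cy']],[0,0,1.]])
    p=cv2.undistortPoints(np.stack([u,v],-1).reshape(-1,1,2).astype(float),K,np.array([c['k1'],0,0,0.])).reshape(h,w,2)
    z=c['z_map'][...,None]
    P=np.concatenate([p*z,z],-1)
    T=c['world_from_camera']
    return P@T[:3,:3].T+T[:3,3]
E
python3 - <<'E'
from h import *
import pickle
s=status.read_state()
print({k:np.round(v,4) for k,v in s.items()})
for n in('scene','top'):
    c=camera(n);pickle.dump(c,open(n+'.pkl','wb'))
    cv2.imwrite(f'pics/{n}0.png',c['image'][...,::-1]);print(n,c['k1'],c['fx'],np.round(c['world_from_camera'],3), (c['z_map']==0).mean())
E
```

```text
pics
{'time': np.float64(0.0), 'joint_positions': array([ 1.1274,  0.3329, -0.0647,  1.4609,  0.0216,  1.3499, -0.0885]), 'joint_vel': array([ 0.0002, -0.0014,  0.0003,  0.0008,  0.    , -0.0005,  0.0006]), 'joint_torque': array([-9.00000e-04, -6.23253e+01,  2.41000e-02, -3.89899e+01,
       -6.15000e-02,  3.98000e-02,  2.00000e-04]), 'ee_pos': array([ 0.2551, -0.5701,  0.2217]), 'eef_rot': array([ 9.779e-01,  2.089e-01, -2.000e-04, -7.000e-04]), 'ft_force': array([-0.4781, -0.1839,  0.292 ]), 'torque': array([ 0.0199, -0.0452,  0.0108]), 'grip_force': np.float64(0.0), 'width': np.float64(0.0873)}
scene -0.06248193540256314 479.3886963529175 [[ 0.854  0.375 -0.361  0.993]
 [ 0.52  -0.636  0.57  -0.899]
 [-0.016 -0.675 -0.738  1.22 ]
 [ 0.     0.     0.     1.   ]] 0.0040391156462585035
top -0.012803472198017496 441.8654723697528 [[ 0.03  -0.996  0.089  0.316]
 [-1.    -0.029  0.01  -0.007]
 [-0.007 -0.089 -0.996  1.549]
 [ 0.     0.     0.     1.   ]] 0.0040391156462585035
```

View pics/scene0.png

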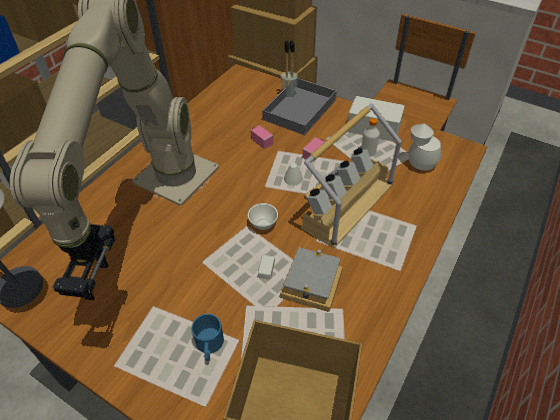

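View pics/top0.png

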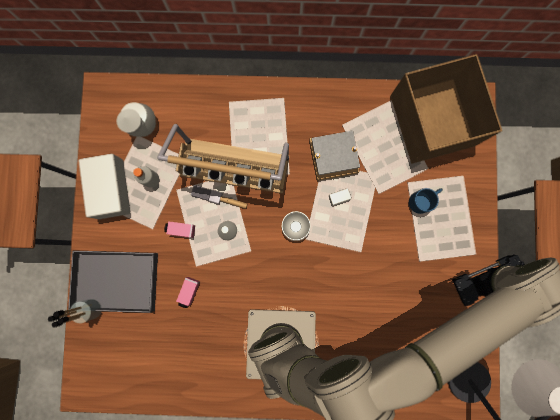

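The scene and top views show the caddy with four black caps near top px (190,170), (215,175), (240,179) and (266,184). The press board is near (335,155), the brush lies just in front of the caddy at (215,195), and the glue bottle is left of it.

```bash
python3 - <<'E'
from h import *
import pickle
for n,caps,brd in(('top',[(190,170),(215,175),(240,179),(266,184)],(335,155)),('scene',[(316,192),(330,184),(344,168),(358,155)],(313,270))):
    c=pickle.load(open(n+'.pkl','rb'));P=cloud(c);im=c['image'].astype(int)
    print(n)
    dark=((im.max(2)<60)&(P[...,2]>.105)&(P[...,2]<.15)).astype(np.uint8)
    k,l,st,ce=cv2.connectedComponentsWithStats(dark)
    for i in range(1,k):
        if st[i,4]>20 and min(np.hypot(*(ce[i]-q)) for q in caps)<25:
            q=P[l==i];print('cap',st[i],ce[i].round(1),np.median(q,0).round(4),q[:,2].max().round(4))
    z=P[...,2]
    g=((z>.060)&(z<.08)&(im.max(2)-im.min(2)<25)).astype(np.uint8)
    k,l,st,ce=cv2.connectedComponentsWithStats(g)
    i=l[brd[1],brd[0]];q=P[l==i]
    r=cv2.minAreaRect((q[:,:2]*1000).astype(np.float32));print('board',i,st[i],np.median(q[:,2]),r)
    # handle
    h=(z>.27)&(z<.32)&(P[...,0]>.35)&(P[...,0]<.8)&(P[...,1]>-.1)&(P[...,1]<.45)
    q=P[h];print('handle',len(q),q.min(0),q.max(0),z[h].max())
    if len(q)>10:
        vx,vy,x0,y0=cv2.fitLine(q[:,:2].astype(np.float32),cv2.DIST_HUBER,0,.01,.01).ravel();t=(q[:,:2]-[x0,y0])@[vx,vy]
        print('line',vx,vy,x0,y0,t.min(),t.max(),'mid',np.array([x0,y0])+np.array([vx,vy])*(t.min()+t.max())/2)
    for nm,(u,v) in dict(bowl=(295,226),offcut=(340,197),cone=(228,230),glue=(138,173)).items():
        if n=='top':print(nm,P[v,u].round(3))
c=pickle.load(open('top.pkl','rb'))
cv2.imwrite('pics/topcrop.png',cv2.resize(c['image'][90:220,130:370,::-1],None,fx=3.3,fy=3.3,interpolation=cv2.INTER_CUBIC))
E
```

```text
top
cap [184 166  10   9  72] [188.7 170. ] [0.5699 0.3128 0.1328] 0.145
cap [210 170   9   9  67] [213.9 174.1] [0.5585 0.2307 0.1335] 0.1421
cap [235 175   9   9  70] [239.  178.8] [0.5454 0.1485 0.1327] 0.142
cap [260 179  10   9  74] [264.4 183.2] [0.5339 0.0669 0.1336] 0.1443
board 12 [ 312  131   48   44 1524] 0.07076000529659765 ((656.59912109375, -168.39019775390625), (129.90078735351562, 143.58157348632812), 12.276885986328125)
handle 1002 [0.51905782 0.00547109 0.27013322] [0.61738347 0.37147465 0.30758201] 0.3075820057382006
line 0.14005323 0.99014395 0.5541045 0.20910868 -0.20195953564632713 0.16434511818240036 mid [0.5514705  0.19048684]
bowl [ 0.405 -0.04   0.008]
offcut [ 0.509 -0.192  0.029]
cone [0.381 0.185 0.076]
glue [0.552 0.472 0.152]
scene
cap [354 148   8   7  40] [357.6 151.1] [0.5781 0.3129 0.1323] 0.1415
cap [340 161   9   7  43] [344.1 164. ] [0.5662 0.2287 0.133 ] 0.1449
cap [326 174   9   8  46] [329.8 177.5] [0.5544 0.1454 0.133 ] 0.1413
cap [310 189  10   7  53] [314.3 192.2] [0.5422 0.0607 0.1346] 0.1435
board 43 [ 284  248   56   51 1810] 0.07165231351903378 ((661.1848754882812, -166.45303344726562), (128.71206665039062, 148.82774353027344), 12.128740310668945)
handle 726 [0.5259329  0.00597506 0.2700026 ] [0.62118728 0.37363294 0.3051075 ] 0.3051074997690131
line 0.14060359 0.990066 0.56051624 0.17238401 -0.1665512996320997 0.20171706866024564 mid [0.56298845 0.18979222]
```

View pics/topcrop.png

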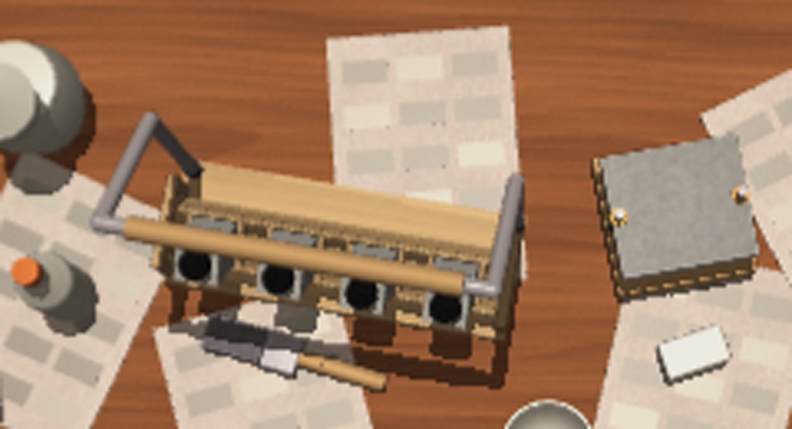

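The crop shows the caps at crop px (195,265) to (447,307), with the handle just behind them. The press posts are at (620,215) and (741,195). Next I'll move to a leaning view pose in front of the row.

```bash
cat >> h.py <<'E'
import json,os
CF='caddy.json'
def caddy():  # yaw, D xy (deck origin)
    if os.path.exists(CF): return json.load(open(CF))
    a=np.radians(-8.1); return dict(yaw=a,D=[0.556+.0485*np.cos(a),0.189+.0485*np.sin(a),.05])
def frame():
    c=caddy();Rc=R.from_euler('z',c['yaw']).as_matrix()@R.from_euler('y',-30,degrees=True).as_matrix()
    return Rc,np.array(c['D'])   # deck axes
def deckpose(x,y,d):  # TCP pose in deck coords mm
    Rc,D=frame(); return D+Rc@np.array([x,y,d])/1000, Rc@np.diag([1,-1,-1])
def tcp():
    s=status.read_state(); return np.array(s['ee_pos']),R.from_quat(s['eef_rot']).as_matrix(),s
def row(p,Rt):
    p0,R0,_=tcp()
    return np.r_[R.from_matrix(R0.T@Rt).as_rotvec().round(4),(R0.T@(p-p0)*1000).round(1)]
E
python3 - <<'E'
from h import *
print(deckpose(0,0,0));p,Rt=deckpose(0,0,260);print(p,row(p,Rt).tolist())
c=camera('wrist');print(c['mount'],c['fx'])
E
```

```text
(array([0.60401615, 0.18216629, 0.05      ]), array([[ 0.85738564, -0.14090123,  0.49501183],
       [-0.12202405, -0.99002366, -0.07045062],
       [ 0.5       ,  0.        , -0.8660254 ]]))
[0.47531307 0.20048345 0.2751666 ] [-0.1483, 0.51, 0.5488, 515.7, -613.6, -52.6]
[[ 3.86267664e-04 -9.70079413e-01 -2.42787527e-01  6.61954421e-02]
 [ 9.99999925e-01  3.73642226e-04  9.80487099e-05 -5.41607976e-04]
 [-4.39936285e-06 -2.42787547e-01  9.70079485e-01 -1.61704359e-01]
 [ 0.00000000e+00  0.00000000e+00  0.00000000e+00  1.00000000e+00]] 357.6581937541406
```

The wrist camera sits on tool +x, which would face the handle, so I'll use the half-turned grasp.

```bash
sed -i 's/np.diag(\[1,-1,-1\])/np.diag([-1,1,-1])/' h.py
python3 - <<'E'
from h import *
p,Rt=deckpose(-10,0,270);print(p,row(p,Rt).tolist())
E
```

```text
[0.4617891  0.2024082  0.27882686] [-0.6713, -0.1951, -2.5035, 504.2, -620.9, -56.2]
```

Request:
{"fn": "jog_arm", "kwargs": {
  "plan": [
    [-0.67, -0.195, -2.5, 504, -621, -70, 0.9],
    [-0.67, -0.195, -2.5, 504, -621, -70, 0.9],
    [-0.67, -0.195, -2.5, 504, -621, -70, 0.9],
    [-0.67, -0.195, -2.5, 504, -621, -70, 0.9],
    [-0.67, -0.195, -2.5, 504, -621, -70, 0.9],
    [-0.67, -0.195, -2.5, 504, -621, -70, 0.9],
    [-0.67, -0.195, -2.5, 504, -621, -70, 0.9],
    [-0.67, -0.195, -2.5, 504, -621, -70, 0.9],
    [-0.67, -0.195, -2.5, 504, -621, -70, 0.9],
    [-0.67, -0.195, -2.5, 504, -621, -70, 0.9]
  ]
}}

```text
time: 1.15
ee_pos: [0.3837, -0.0875, 0.2666]
eef_rot: [0.576, 0.796, -0.014, 0.184]
ft_force: [1.5, -1.6, 0.1]
width: 0.0829
grip_force: 0.0
```

```bash
python3 - <<'E'
from h import *
p,Rt=deckpose(-10,0,270);print(row(p,Rt).tolist(),status.read_state()['joint_positions'])
E
```

```text
[-0.2835, -0.0792, -1.0529, 239.7, 171.7, -57.6] [ 0.59865114 -0.49733264 -0.50745176  2.14748232 -0.03269462  1.12374817
  0.4345538 ]
```

Request:
{"fn": "jog_arm", "kwargs": {
  "plan": [
    [-0.2835, -0.079, -1.053, 240, 172, -58, 0.9],
    [-0.2835, -0.079, -1.053, 240, 172, -58, 0.9],
    [-0.2835, -0.079, -1.053, 240, 172, -58, 0.9],
    [-0.2835, -0.079, -1.053, 240, 172, -58, 0.9],
    [-0.2835, -0.079, -1.053, 240, 172, -58, 0.9],
    [-0.2835, -0.079, -1.053, 240, 172, -58, 0.9],
    [-0.2835, -0.079, -1.053, 240, 172, -58, 0.9],
    [-0.2835, -0.079, -1.053, 240, 172, -58, 0.9],
    [-0.2835, -0.079, -1.053, 240, 172, -58, 0.9],
    [-0.2835, -0.079, -1.053, 240, 172, -58, 0.9],
    [-0.2835, -0.079, -1.053, 240, 172, -58, 0.9]
  ]
}}

```text
time: 2.25
ee_pos: [0.4635, 0.2005, 0.2797]
eef_rot: [0.072, 0.963, -0.018, 0.257]
ft_force: [0.2, -0.0, 0.1]
width: 0.0825
grip_force: 0.0
```

```bash
python3 - <<'E'
from h import *
import pickle
p,Rt=deckpose(-10,0,270);print(row(p,Rt).tolist(),status.read_state()['joint_positions'])
p0,R0,s=tcp();c=camera('wrist');M=np.eye(4);M[:3,:3]=R0;M[:3,3]=p0
c['world_from_camera']=M@c['mount'];pickle.dump(c,open('wrist.pkl','wb'))
cv2.imwrite('pics/w1.png',c['image'][...,::-1])
E
```

```text
[-0.0006, -0.0017, -0.0074, 2.2, 1.6, -0.3] [ 0.20734338 -0.30768246 -0.80253196  2.01223596  0.15869019  0.96272196
  0.74166871]
```

View pics/w1.png

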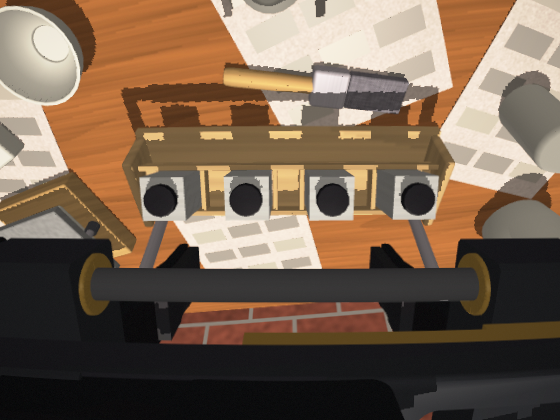

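The wrist view shows the four cap tops at about (160,200), (246,199), (332,199) and (418,199), seen square on. I'll measure them from the cap faces.

```bash
cat > meas.py <<'E'
from h import *
import pickle
def capfit(c):
    P=cloud(c);Rc,D=frame();Q=(P-D)@Rc*1000
    m=((c['image'].max(2)<75)&(abs(Q[...,2]-97)<9)&(abs(Q[...,0])<50)&(abs(Q[...,1])<170)).astype(np.uint8)
    m=cv2.morphologyEx(m,cv2.MORPH_OPEN,np.ones((3,3)))
    k,l,st,ce=cv2.connectedComponentsWithStats(m);o=[]
    for i in range(1,k):
        if st[i,4]<150: continue
        q=Q[l==i];q=q[abs(q[:,2]-np.median(q[:,2]))<2.5]
        r=cv2.minEnclosingCircle(q[:,:2].astype(np.float32))
        print(ce[i].round(1),st[i,4],'mean',q.mean(0).round(1),'circ',np.round(r[0],1),round(r[1],1));o.append([*r[0],np.median(q[:,2])])
    return np.array(o)
E
python3 - <<'E'
from meas import *
c=pickle.load(open('wrist.pkl','rb'));capfit(c)
E
```

```text
[245.5 199. ] 819 mean [ -5.6 -38.2  97.8] circ [ -5.6 -38.5] 15.4
[417.6 198.4] 843 mean [ -5.  128.5  97.6] circ [ -5.1 128.9] 15.6
[159.9 199.5] 839 mean [  -5.6 -121.5   97.8] circ [  -5.3 -121.7] 15.7
[332.3 199.4] 808 mean [-4.6 45.  97.5] circ [-4.4 45.1] 15.4
```

```bash
python3 - <<'E'
from h import *
Rc,D=frame();c=caddy();c['D']=(D+Rc@np.array([-5,3.4,.5])/1000).tolist();json.dump(c,open(CF,'w'))
p,Rt=deckpose(0,-42,112);print(row(p,Rt).tolist())
p,Rt=deckpose(0,-42,42);print(row(p,Rt).tolist())
E
```

```text
[-0.0005, -0.0017, -0.0071, -3.3, -36.9, 157.2]
[-0.0005, -0.0017, -0.0071, -3.4, -36.8, 227.2]
```

Request:
{"fn": "jog_arm", "kwargs": {
  "plan": [
    [0, -0.0017, -0.007, -3.3, -37, 40, 0.6],
    [0, -0.0017, -0.007, -3.3, -37, 80, 0.6],
    [0, -0.0017, -0.007, -3.3, -37, 120, 0.6],
    [0, -0.0017, -0.007, -3.3, -37, 150, 0.6],
    [0, -0.0017, -0.007, -3.3, -37, 150, 0.6],
    [0, -0.0017, -0.007, -3.3, -37, 150, 0.6]
  ]
}}

```text
time: 2.9
ee_pos: [0.5347, 0.1532, 0.1511]
eef_rot: [0.068, 0.964, -0.018, 0.257]
ft_force: [0.8, 0.1, 0.6]
width: 0.0697
grip_force: 0.0
```

```bash
cat > w.py <<'E'
import sys
from h import *
Rc,D=frame();p,R0,s=tcp()
print('deck',((p-D)@Rc*1000).round(1),'rot',np.degrees(R.from_matrix(R0.T@Rc@np.diag([-1,1,-1])).as_rotvec()).round(2),'F',np.round(s['ft_force'],2),'w',round(float(s['width']),4),'t',round(float(s['time']),2))
E
python3 w.py
```

```text
deck [ -0.4 -41.9 119.3] rot [ 0.01 -0.1   0.03] F [0.78 0.05 0.57] w 0.0697 t 2.9
```

Request:
{"fn": "jog_arm", "kwargs": {
  "plan": [
    [0, 0, 0, 0, 0, 20, 0.6],
    [0, 0, 0, 0, 0, 40, 0.6],
    [0, 0, 0, 0, 0, 60, 0.6],
    [0, 0, 0, 0, 0, 72, 0.6],
    [0, 0, 0, 0, 0, 77, 0.6],
    [0, 0, 0, 0, 0, 77, 0.6],
    [0, 0, 0, 0, 0, 77, -1],
    [0, 0, 0, 0, 0, 77, -1],
    [0, 0, 0, 0, 0, 77, -1],
    [0, 0, 0, 0, 0, 77, -1],
    [0, 0, 0, 0, 0, 77, -1]
  ],
  "squeeze": 25
}}

```text
time: 4.0
ee_pos: [0.5732, 0.1475, 0.0847]
eef_rot: [0.068, 0.964, -0.019, 0.258]
ft_force: [-2.5, -0.1, 3.6]
width: 0.0439
grip_force: 25.0
```

```bash
python3 w.py
```

```text
deck [  0.2 -42.   42.3] rot [-0.01  0.02  0.06] F [-2.5  -0.12  3.56] w 0.0439 t 4.0
```

Request:
{"fn": "jog_arm", "kwargs": {
  "plan": [
    [0, 0, 0, 0, 0, -5, -1],
    [0, 0, 0, 0, 0, -10, -1],
    [0, 0, 0, 0, 0, -15, -1],
    [0, 0, 0, 0, 0, -15, -1],
    [0, 0, 0, 0, 0, -15, -1],
    [0, 0, 0, 0, 0, -15, -1],
    [0, 0, 0, 0, 0, -15, -1],
    [0, 0, 0, 0, 0, -15, -1]
  ]
}}

```text
time: 4.8
ee_pos: [0.5657, 0.1486, 0.0972]
eef_rot: [0.068, 0.964, -0.018, 0.258]
ft_force: [0.8, -0.5, -1.6]
width: 0.0441
grip_force: 25.0
```

```bash
python3 w.py
```

```text
deck [ -0.1 -42.   57. ] rot [-0.01 -0.02  0.07] F [ 0.81 -0.49 -1.61] w 0.0441 t 4.8
```

Request:
{"fn": "jog_arm", "kwargs": {
  "plan": [
    [0, 0, 0, 0, 0, 6, -1],
    [0, 0, 0, 0, 0, 12, -1],
    [0, 0, 0, 0, 0, 14.5, -1],
    [0, 0, 0, 0, 0, 14.5, -1],
    [0, 0, 0, 0, 0, 14.5, 0.6],
    [0, 0, 0, 0, 0, 14.5, 0.6],
    [0, 0, 0, 0, 0, 14.5, 0.6],
    [0, 0, 0, 0, 0, -10, 0.6],
    [0, 0, 0, 0, 0, -35, 0.6],
    [0, 0, 0, 0, 0, -60, 0.6],
    [0, 0, 0, 0, 0, -60, 0.6]
  ]
}}

```text
time: 5.9
ee_pos: [0.5363, 0.1541, 0.1522]
eef_rot: [0.067, 0.963, -0.018, 0.26]
ft_force: [0.8, -0.6, 0.4]
width: 0.0698
grip_force: 0.0
```

Request:
{"fn": "jog_arm", "kwargs": {
  "plan": [
    [0, 0, 0, 0, 42, 0, 0.6],
    [0, 0, 0, 0, 84, 0, 0.6],
    [0, 0, 0, 0, 84, 0, 0.6],
    [0, 0, 0, 0, 84, 0, 0.6],
    [0, 0, 0, 0, 84, 20, 0.6],
    [0, 0, 0, 0, 84, 40, 0.6],
    [0, 0, 0, 0, 84, 60, 0.6],
    [0, 0, 0, 0, 84, 72, 0.6],
    [0, 0, 0, 0, 84, 75, 0.6],
    [0, 0, 0, 0, 84, 75, 0.6]
  ]
}}

```text
time: 6.9
ee_pos: [0.5847, 0.2296, 0.0838]
eef_rot: [0.068, 0.964, -0.019, 0.258]
ft_force: [-1.0, -0.4, 1.0]
width: 0.07
grip_force: 0.0
```

```bash
python3 w.py
```

```text
deck [-0.4 40.8 41.7] rot [-0.08 -0.05  0.04] F [-1.04 -0.39  0.95] w 0.07 t 6.9
```

Aligned to about 1 mm. Grip and lift.

Request:
{"fn": "jog_arm", "kwargs": {
  "plan": [
    [0, 0, 0, 0, 1, 0, -1],
    [0, 0, 0, 0, 1, 0, -1],
    [0, 0, 0, 0, 1, 0, -1],
    [0, 0, 0, 0, 1, 0, -1],
    [0, 0, 0, 0, 1, 0, -1],
    [0, 0, 0, 0, 1, -5, -1],
    [0, 0, 0, 0, 1, -10, -1],
    [0, 0, 0, 0, 1, -15, -1],
    [0, 0, 0, 0, 1, -15, -1],
    [0, 0, 0, 0, 1, -15, -1],
    [0, 0, 0, 0, 1, -15, -1],
    [0, 0, 0, 0, 1, -15, -1]
  ],
  "squeeze": 25
}}

```text
time: 8.1
ee_pos: [0.5778, 0.2327, 0.0973]
eef_rot: [0.068, 0.964, -0.018, 0.258]
ft_force: [3.4, -1.0, -1.7]
width: 0.0441
grip_force: 25.0
```

```bash
python3 w.py
```

```text
deck [-0. 43. 57.] rot [-0.01  0.    0.07] F [ 3.38 -0.98 -1.72] w 0.0441 t 8.1
```

Request:
{"fn": "jog_arm", "kwargs": {
  "plan": [
    [0, 0, 0, 0, 0, -14, -1],
    [0, 0, 0, 0, 0, -14, -1],
    [0, 0, 0, 0, 0, -14, -1],
    [0, 0, 0, 0, 0, -14, -1]
  ]
}}

```text
time: 8.5
ee_pos: [0.57, 0.2336, 0.1082]
eef_rot: [0.068, 0.964, -0.019, 0.257]
ft_force: [0.2, 0.3, -5.8]
width: 0.0436
grip_force: 25.0
```

```bash
python3 w.py
```

```text
deck [-1.3 42.7 70.4] rot [-0.03 -0.1   0.09] F [ 0.16  0.29 -5.81] w 0.0436 t 8.5
```

Request:
{"fn": "jog_arm", "kwargs": {
  "plan": [
    [0, 0, 0, 0, 0, 0, -1],
    [0, 0, 0, 0, 0, 0, -1],
    [0, 0, 0, 0, 0, 0, -1]
  ]
}}

```text
time: 8.8
ee_pos: [0.5705, 0.2338, 0.1091]
eef_rot: [0.068, 0.964, -0.018, 0.258]
ft_force: [0.0, -0.3, -5.0]
width: 0.0439
grip_force: 25.0
```

```bash
python3 w.py; python3 w.py
```

```text
deck [-0.5 43.  70.9] rot [-0.01 -0.04  0.08] F [ 0.03 -0.28 -4.98] w 0.0439 t 8.8
deck [-0.5 43.  70.9] rot [-0.01 -0.04  0.08] F [ 0.03 -0.28 -4.98] w 0.0439 t 8.8
```

The can in cell y=+42 weighs about 5 N clear of the walls, so it's the full one. I'll pull it out along the lean, clear of the handle.

Request:
{"fn": "jog_arm", "kwargs": {
  "plan": [
    [0, 0, 0, 0, 0, -25, -1],
    [0, 0, 0, 0, 0, -55, -1],
    [0, 0, 0, 0, 0, -85, -1],
    [0, 0, 0, 0, 0, -115, -1],
    [0, 0, 0, 0, 0, -140, -1],
    [0, 0, 0, 20, 0, -150, -1],
    [0, 0, 0, 45, 0, -150, -1],
    [0, 0, 0, 60, 0, -150, -1],
    [0, 0, 0, 60, 0, -150, -1]
  ],
  "squeeze": 35
}}

```text
time: 9.7
ee_pos: [0.4432, 0.2517, 0.2082]
eef_rot: [0.066, 0.964, -0.019, 0.258]
ft_force: [-0.8, 0.5, -6.0]
width: 0.0437
grip_force: 35.0
```

```bash
python3 w.py; cat >> h.py <<'E'
PY=np.radians(12.2)
def presspose(x,y,z):
    return np.array([x,y,z]),R.from_euler('z',PY).as_matrix()@np.diag([-1,1,-1])
E
python3 - <<'E'
from h import *
print(tcp()[0])
for q in((.46,-.06,.27),(.658,-.17,.24)):print(row(*presspose(*q)).tolist())
E
```

```text
deck [-62.2  42.8 221. ] rot [-0.07 -0.02  0.23] F [-0.83  0.53 -6.01] w 0.0437 t 9.7
[0.44324407 0.25172441 0.2082271 ]
[-0.0949, 0.5172, -0.3426, -82.1, -306.6, -22.9]
[-0.0949, 0.5172, -0.3426, -250.0, -388.1, 108.9]
```

Request:
{"fn": "jog_arm", "kwargs": {
  "plan": [
    [-0.01, 0.05, -0.03, -8, -30, -8, -1],
    [-0.025, 0.14, -0.09, -20, -70, -16, -1],
    [-0.04, 0.22, -0.15, -34, -112, -23, -1],
    [-0.055, 0.3, -0.2, -46, -155, -23, -1],
    [-0.07, 0.38, -0.25, -58, -198, -23, -1],
    [-0.08, 0.45, -0.3, -68, -240, -23, -1],
    [-0.095, 0.517, -0.343, -76, -275, -23, -1],
    [-0.095, 0.517, -0.343, -82, -300, -23, -1],
    [-0.095, 0.517, -0.343, -82, -307, -23, -1],
    [-0.095, 0.517, -0.343, -82, -307, -23, -1]
  ]
}}

```text
time: 10.7
ee_pos: [0.4612, -0.0624, 0.2699]
eef_rot: [-0.104, 0.995, 0.001, 0.0]
ft_force: [-0.3, -0.4, -5.9]
width: 0.0438
grip_force: 35.0
```

```bash
python3 - <<'E'
from h import *
print(tcp()[0],tcp()[2]['ft_force'],row(*presspose(.658,-.17,.24)).tolist(),status.read_state()['joint_positions'])
E
```

```text
[ 0.46117233 -0.06235405  0.26992158] [-0.31909593 -0.35461118 -5.85085773] [0.0017, 0.0003, -0.004, -170.2, -146.2, 29.7] [ 0.32402808 -0.03019553 -0.27839762  1.77415522 -0.0101517   1.39659073
  1.82719523]
```

Request:
{"fn": "jog_arm", "kwargs": {
  "plan": [
    [0, 0, 0, -25, -22, 5, -1],
    [0, 0, 0, -55, -48, 10, -1],
    [0, 0, 0, -85, -74, 15, -1],
    [0, 0, 0, -115, -100, 20, -1],
    [0, 0, 0, -145, -125, 26, -1],
    [0, 0, 0, -163, -140, 30, -1],
    [0, 0, -0.003, -170, -146, 30, -1],
    [0, 0, -0.003, -170, -146, 30, -1],
    [0, 0, -0.003, -170, -146, 30, -1]
  ]
}}

```text
time: 11.6
ee_pos: [0.6576, -0.1663, 0.2405]
eef_rot: [-0.108, 0.994, 0.001, 0.0]
ft_force: [-0.3, 0.8, -5.2]
width: 0.0443
grip_force: 35.0
```

```bash
python3 - <<'E'
from h import *
import pickle
p0,R0,s=tcp();c=camera('wrist');M=np.eye(4);M[:3,:3]=R0;M[:3,3]=p0
c['world_from_camera']=M@c['mount'];P=cloud(c)
print(p0,s['ft_force'],s['joint_positions'][6],row(*presspose(.658,-.17,.24)).tolist())
im=c['image'].astype(int)
g=((abs(P[...,2]-.071)<.006)&(abs(P[...,0]-.658)<.1)&(abs(P[...,1]+.17)<.11)&(im.max(2)-im.min(2)<30)).astype(np.uint8)
g=cv2.morphologyEx(g,cv2.MORPH_OPEN,np.ones((3,3)));q=P[g>0]
print(len(q),np.median(q[:,2]),cv2.minAreaRect((q[:,:2]*1000).astype(np.float32)))
o=c['image'][...,::-1].copy();o[g>0]=o[g>0]//2+[0,100,0];cv2.imwrite('pics/w2.png',o)
pickle.dump(c,open('w2.pkl','wb'))
E
```

```text
[ 0.65757433 -0.16626827  0.24051046] [-0.25817511  0.77639436 -5.23616488] 1.9109437718149394 [0.0023, 0.0016, 0.0028, 0.2, -3.6, 0.9]
13732 0.07055907229318059 ((656.854736328125, -167.7208251953125), (126.46361541748047, 144.49075317382812), 12.33204460144043)
```

View pics/w2.png

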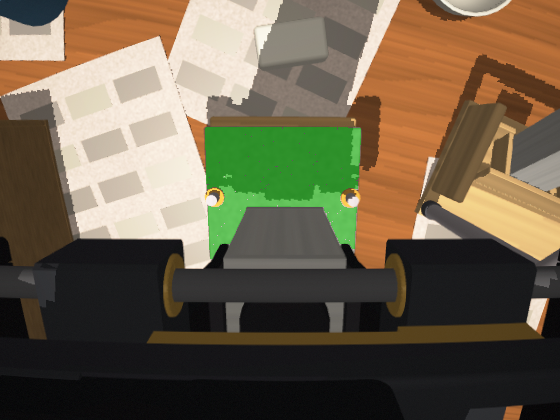

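The picture shows the board (green) with posts at (214,198) and (350,198). Their midpoint should check the centre.

```bash
python3 - <<'E'
from h import *
import pickle
c=pickle.load(open('w2.pkl','rb'));P=cloud(c)
o=[]
for u in(214,350):
    w=P[180:216,u-14:u+14].reshape(-1,3);w=w[(w[:,2]>.08)&(w[:,2]<.095)];o.append(w.mean(0));print(len(w),w.mean(0),w[:,2].max())
print('mid',(o[0]+o[1])/2,o[1]-o[0])
print(row(*presspose(.6575,-.168,.240)).tolist())
E
```

```text
117 [ 0.67086288 -0.22932924  0.08687595] 0.08928560030277544
111 [ 0.64431351 -0.10525877  0.08669392] 0.08916412777354071
mid [ 0.6575882  -0.167294    0.08678493] [-0.02654937  0.12407047 -0.00018203]
[0.0023, 0.0016, 0.0028, 0.3, -1.6, 0.9]
```

Request:
{"fn": "jog_arm", "kwargs": {
  "plan": [
    [0, 0, 0.003, 0, -1, 20, -1],
    [0, 0, 0.003, 0, -1, 45, -1],
    [0, 0, 0.003, 0, -1, 70, -1],
    [0, 0, 0.003, 0, -1, 92, -1],
    [0, 0, 0.003, 0, -1, 107, -1],
    [0, 0, 0.003, 0, -1, 115, -1],
    [0, 0, 0.003, 0, -1, 118, -1],
    [0, 0, 0.003, 0, -1, 120, -1],
    [0, 0, 0.003, 0, -1, 120, -1],
    [0, 0, 0.003, 0, -1, 120, -1]
  ]
}}

```text
time: 12.65
ee_pos: [0.6585, -0.1684, 0.1212]
eef_rot: [-0.106, 0.994, 0.001, 0.001]
ft_force: [0.1, 0.4, -5.8]
width: 0.0436
grip_force: 35.0
```

Request:
{"fn": "jog_arm", "kwargs": {
  "plan": [
    [0, 0, 0, 0, 0, 2, -1],
    [0, 0, 0, 0, 0, 4, -1],
    [0, 0, 0, 0, 0, 6, -1],
    [0, 0, 0, 0, 0, 8, -1],
    [0, 0, 0, 0, 0, 9, -1],
    [0, 0, 0, 0, 0, 10, -1],
    [0, 0, 0, 0, 0, 11, -1],
    [0, 0, 0, 0, 0, 12, -1],
    [0, 0, 0, 0, 0, 13, -1],
    [0, 0, 0, 0, 0, 14, -1],
    [0, 0, 0, 0, 0, 14, -1]
  ]
}}

```text
time: 13.75
ee_pos: [0.6581, -0.1683, 0.1062]
eef_rot: [-0.106, 0.994, 0.001, 0.0]
ft_force: [-1.2, 0.1, -1.6]
width: 0.0437
grip_force: 35.0
```

Request:
{"fn": "jog_arm", "kwargs": {
  "plan": [
    [0, 0, 0, 0, 0, 1, -1],
    [0, 0, 0, 0, 0, 2, -1],
    [0, 0, 0, 0, 0, 3, -1],
    [0, 0, 0, 0, 0, 4, -1],
    [0, 0, 0, 0, 0, 5, -1],
    [0, 0, 0, 0, 0, 6, -1],
    [0, 0, 0, 0, 0, 6.5, -1],
    [0, 0, 0, 0, 0, 6.5, -1],
    [0, 0, 0, 0, 0, 6.5, -1]
  ]
}}

```text
time: 14.65
ee_pos: [0.6582, -0.1683, 0.0999]
eef_rot: [-0.106, 0.994, 0.001, 0.001]
ft_force: [-0.5, 0.7, -1.2]
width: 0.0436
grip_force: 35.0
```

Request:
{"fn": "jog_arm", "kwargs": {
  "plan": [
    [0, 0, 0, 0, 0, 0.5, -1],
    [0, 0, 0, 0, 0, 1, -1],
    [0, 0, 0, 0, 0, 1.5, -1],
    [0, 0, 0, 0, 0, 1.5, -1]
  ]
}}

```text
time: 15.05
ee_pos: [0.6583, -0.1683, 0.0993]
eef_rot: [-0.106, 0.994, 0.001, 0.001]
ft_force: [-3.1, 1.0, 6.9]
width: 0.044
grip_force: 35.0
```

Fully down (at the stop). Release gently and back up.

Request:
{"fn": "jog_arm", "kwargs": {
  "plan": [
    [0, 0, 0, 0, 0, -0.5, -1],
    [0, 0, 0, 0, 0, -0.5, 0],
    [0, 0, 0, 0, 0, -0.5, 0.4],
    [0, 0, 0, 0, 0, -0.5, 0.6],
    [0, 0, 0, 0, 0, -0.5, 0.6],
    [0, 0, 0, 0, 0, -10, 0.6],
    [0, 0, 0, 0, 0, -25, 0.6],
    [0, 0, 0, 0, 0, -50, 0.6],
    [0, 0, 0, 0, 0, -80, 0.6],
    [0, 0, 0, 0, 0, -120, 0.6],
    [0, 0, 0, 0, 0, -150, 0.6],
    [0, 0, 0, 0, 0, -150, 0.6]
  ],
  "squeeze": 10
}}

```text
time: 16.25
ee_pos: [0.6601, -0.1689, 0.2556]
eef_rot: [-0.106, 0.994, -0.0, 0.005]
ft_force: [-0.1, -0.1, -0.4]
width: 0.0695
grip_force: 0.0
```

```bash
python3 - <<'E'
from h import *
import pickle
o=[]
p0,R0,s=tcp();c=camera('wrist');M=np.eye(4);M[:3,:3]=R0;M[:3,3]=p0
c['world_from_camera']=M@c['mount'];P=cloud(c);z=P[...,2];im=c['image'].astype(int)
near=(abs(P[...,0]-.658)<.08)&(abs(P[...,1]+.168)<.09)
m=near&(z>.15)&(z<.16)&(im.max(2)<80);q=P[m];print('cap',len(q),q.mean(0),np.median(q[:,2]) if len(q) else 0)
b=near&(z>.05)&(z<.078)&(im.max(2)-im.min(2)<30);print('board z',np.percentile(z[b],[10,50,90]))
o=[c['image']];c=camera('scene');o.append(c['image']);pickle.dump(c,open('scene1.pkl','wb'))
i=np.vstack([cv2.resize(o[0],(400,300)),cv2.resize(o[1][120:330,150:430],(400,300))]);cv2.imwrite('pics/end.png',i[...,::-1])
E
```

```text
cap 1245 [ 0.65932541 -0.16724351  0.15346349] 0.15350447163653586
board z [0.05557441 0.05655231 0.05758843]
```

View pics/end.png

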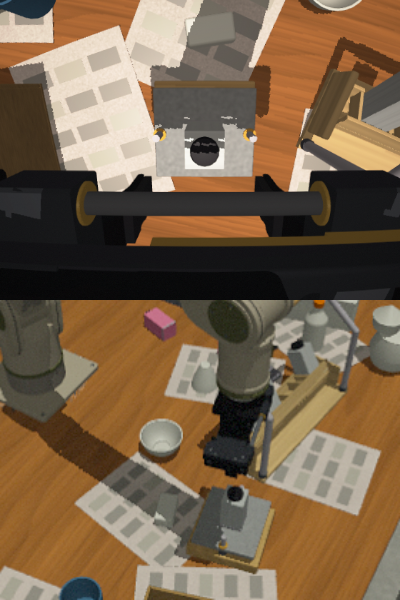

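The full can stands upright on the lowered board (cap top at 153.5 mm, board at 56.6 mm), within 2 mm of the middle. One numeric check of the remaining caps before handing in.

```bash
python3 - <<'E'
from h import *
Rc,D=frame();p0=pickle=None
for n in('top','scene'):
    c=camera(n);P=cloud(c);z=P[...,2]
    m=((c['image'].max(2)<60)&(z>.105)&(z<.15)&(abs(P[...,0]-.555)<.05)&(P[...,1]>.02)&(P[...,1]<.36)).astype(np.uint8)
    k,l,st,ce=cv2.connectedComponentsWithStats(m)
    for i in range(1,k):
        if st[i,4]>20:print(n,st[i,4],((np.median(P[l==i],0)-D)@Rc*1000).round(0))
E
```

```text
top 74 [  1. 122.  98.]
top 71 [ -0. -45.  98.]
top 73 [   0. -127.   97.]
scene 40 [  9. 120.  94.]
```

All three empties stand seated in their cells (height 97–98 mm).

```bash
python3 -c "
from bench import order;print(order.close_job())"
```

```text
the job is handed in; nothing more can be done
None
```

The full canister, found in the cell at y = +42 mm (about 5–6 N when lifted clear), stands upright within 2 mm of the middle of the press board, which is fully down; the three nearly empty ones stand in their caddy cells, and the job is handed in.

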